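# Tip a new glove carton into its bay under the shelf and shut the gate

### The job

Refill the glove bay: tip the tall glove carton over backwards so that it lies on its back on the bay floor with the tear-out oval facing up, and push it fully home to the back stop without crushing it. Then swing the gate shut across the mouth of the bay, leaving the things on the shelf and round the rack undisturbed.

Things in the scene. Friction and masses are not known exactly. Their poses are not given: they have to be found in the camera images.
- carton: White glove carton, teal band, 0.35 to 0.6 kg, 86 deep (its x) x 120 wide (y) x 190 tall (z), too thick to grip, slick (friction about 0.2), dented above 30 N. It stands on end on the mat 10 to 50 mm before the bay, nearly square to it. Origin: centre of its underside. Its -x face, with the pale tear-out oval, faces the robot; its back (+x) faces the bay. Lying on its back its x points down.
- carton_foot (a point): Centre of the carton's underside (its teal-banded end), 43 mm from front and back faces; when the carton lies in the bay this end faces the robot.
- carton_top (a point): Centre of the carton's top end, 190 mm along the carton's z from its foot.
- rack: Fixed grey and chrome rack. Origin: on the mat below the middle of the bay's front edge; +x into the bay. Bay: floor 12 mm high, its front edge a sill; 146 wide, 196 deep (x 0 to 196); side walls and back stop to 58 high. Wire shelf over it: underside 284, top 294 high, x -30 to 206, y -92 to 92, with a side rail above each edge; 9 mm posts at x 22 and 190, y -83.5 and 83.5.
- gate (a joint): Hinge of the bay's front gate, rad: 0 shut across the mouth (hard stop), about 1.75 to 2.2 at the start, swung out towards the robot on the right; grows as it opens. Stiff hinge (0.04 N m): stays where it is left.
- gate_hinge (a point): Hinge axis (vertical) of the gate at mid height, at x -6, y -81, z 38 mm in the rack's frame. The gate is a 3 mm sheet, 16 to 60 mm above the mat, that runs 158 mm from here; shut, it runs along the rack's +y; opening turns it counter-clockwise seen from above.
- gate_edge (a point): Free end of the gate at mid height, 158 mm from the hinge; a finger flange 14 mm wide is turned outwards here.
- jar: Loose screw-lid jar with a green lid, 59 across, 50 tall, standing on the wire shelf, on the left. Origin: centre of its underside. Bystander.
- ink: Loose dark ink bottle with an amber label and a blue tip, 29 across, 86 tall, standing on the wire shelf, on the right. Origin: centre of its underside. Bystander.
- tape: Loose roll of beige tape, 72 across, 19 tall, lying on the mat left of the carton. Origin: centre of its underside. Bystander.
- soap: Loose yellowish wash bottle, 65 x 90, 234 tall with its spout, standing on the mat right of the rack. Origin: centre of its underside. Bystander.
Not all that is in view belongs to the job. Leave any green look-alike of the carton alone.

How it is judged (in metres and radians):
On the way:
1. the carton lies on its back on the bay floor, oval up, at rest, with the gate still open (angle between carton's own x axis and vertical above 3.06 rad and x of carton_foot in the frame of rack above -0.09 m and z of carton_foot in the frame of rack below 0.065 m and y of carton_foot in the frame of rack between -0.02 and 0.02 m and x of carton_top in the frame of rack above 0.1 m and y of carton_top in the frame of rack between -0.02 and 0.02 m and linear speed of carton below 0.02 m/s and angular speed of carton below 0.2 rad/s and value of joint gate above 0.5 rad), for 0.3 s.
At the end, for the whole second after the job is handed in: The carton lies at rest on its back on the bay floor, oval up (within 0.08 rad), its foot end inside the mouth and so within 6 mm of the back stop, its middle line within 20 mm of the bay's; the gate is shut to within 0.06 rad (angle between carton's own x axis and vertical above 3.06 rad and x of carton_foot in the frame of rack above 0 m and z of carton_foot in the frame of rack below 0.065 m and y of carton_foot in the frame of rack between -0.02 and 0.02 m and x of carton_top in the frame of rack above 0.1 m and y of carton_top in the frame of rack between -0.02 and 0.02 m and linear speed of carton below 0.02 m/s and angular speed of carton below 0.2 rad/s and value of joint gate below 0.06 rad); the robot touches nothing.
It fails at once if the carton is pressed by the fingers or the arm with more than 30 N (contact force between carton and the arm above 30 N or contact force between carton and the fingers above 30 N).
It fails at once if the jar or the ink bottle on the shelf is moved more than 20 mm (distance of any of jar, ink from where it was at the start of the episode above 0.02 m).
It fails at once if the tape roll or the wash bottle is moved more than 20 mm (distance of any of tape, soap from where it was at the start of the episode above 0.02 m).
It also fails if it takes over 56 s, if anything falls off the work surface, if the arm or the gripper's body presses on something with over 40 N, if the wrist force passes 120 N, or if a joint passes its speed limit or range.

### The arm

A 6-joint arm with a two-finger parallel gripper is mounted at the origin on a cart in front of the work surface, level with it; the furniture and walls round the work are solid. World frame = base frame: x ahead of the robot, y to its left, z up, the work surface at z = 0. Lengths are in m, angles in degrees, forces in N, time in s.
With the tool pointing down it reaches from about 0.25 to 0.725 m from the base axis. Payload 9.7 kg.
Tool frame: the origin (TCP) lies at the very end of the fingers, on their centre line; the grasp point (between the pads) lies 19 mm behind it (bot.grip_depth is the distance from the TCP to the grasp point, in m); z points along the fingers, y is the direction in which the jaws open and shut (so a half turn about z gives the same grasp; the last joint's range is limited). The gripper opens to 85 mm and grips with 20 to 120 N. Pads are 22 mm wide; open, the fingers measure 114 mm over their backs; the gripper's body (76 mm by 85 mm) begins 54 mm behind the grasp point. The pads swing forward as they close: fully open they stand 13 mm farther back than shut.
Start: joints at [-63.484, 4.979, 10.078, 95.1, 0, 90], TCP at [0.246, -0.492, 0.231] pointing down, gripper open.
Joint ranges: [-179.16, 179.16], [-48.56, 103.87], [-65.8, 70.77], [-126.05, 130.52], [-82.76, 87.17], [-180, 180]. Speed limits (degrees/s): [127.2, 127.2, 147.25, 180, 180, 180].

### API

Orientations are given as [roll, pitch, yaw] about the fixed x, y, z axes, in that order (R = Rz(yaw) Ry(pitch) Rx(roll)).
In Python, from workcell import bot, viewer gives the robot as it stands.
- The arm moves only by the tool arm_command, never from a script. Its argument "motion" is a list of rows, each a list of 3 entries, a list of its own where there are three numbers: the opening, from 0 (shut) to 1 (fully open), then the shift along the tool's x, y, z in units of 60 mm (1.0 is 60 mm), then the turn, a rotation vector about the tool's x, y, z in units of 6 degrees (1.0 is 6 degrees). A call has 1 to 12 rows; each row shifts and turns the commanded pose from where the row before left it, along the tool's axes as they then stand; what a row does not reach is not made up. A row lasts 1/8 s, in which the tool goes at most 62.5 mm and 10.7 degrees, less where a joint would pass 70% of its speed; a pose out of reach is approached as far as the arm can. A call is refused whole if a number of a shift passes 1 or a number of a turn 1, either way. A call with a gripper value outside its range is refused whole. The fingers move at their own pace and stop on an object; "newtons" is the grip in N (left out, the last holds). Time passes only in rows, so rows that do not move let the fingers close. It gives the time, the measured TCP pose, the force and the opening at its end, in the units of the state.
- bot.get_obs(): the state, without advancing time (a new reading comes with each control period).
- viewer.camera(name): name is "scene" or "top" or "wrist"; returns the picture (400x640x3 uint8, blue, green, red); there is no depth.
- viewer.calibration(name): a dict with "fx", "fy", "cx", "cy" (pixels), "k1" (the pictures are not rectified: a ray, as slopes to the right and down, at radius r is drawn at 1 + k1 r^2 times it, then the intrinsics apply), "T" (4x4, takes a point from camera to world coordinates). Camera axes: x right, y down, z forward; pixel columns grow to the right and rows downward; lengths in m; the calibration is good to about 2 mm. A picture is of the moment at which its call begins: read the wrist's pose just before it. calibration takes no time and is no camera call; for the wrist camera it gives the pose at the moment of the call.
- bot.job_done(): hands the job in, once; it reports no verdict.
The state is a dict: "time": time; "q": joint angles; "qd": joint speeds; "joint_efforts": joint torques, N m; "ee_pos": TCP position; "tcp_rot": TCP orientation; "wrist_force": force on the tool from outside, world axes, zero at the start; "torque": the same for the moment, N m; "opening": finger opening in m.
Only numpy, scipy, OpenCV 4.12 (cv2) and the standard library are available. Lean on these libraries where they do the work, as an engineer would, in place of code of your own. Each camera call takes 0.05 s, during which the arm holds its last target.

## Working session

There is one attempt and no reset: what is moved stays moved. The work goes in short steps, Python scripts to look and compute and a tool call to move; the robot and the scene stay as the last step left them, time stands still between calls to the robot, and variables do not carry over. Pictures are saved under pics/ and viewed, and the job is handed in when it is done.

Besides the shell and the picture viewer there is one more tool, called after "Emit:" by a JSON object that holds its "method" and its "body". arm_command: Moves the arm, as the interface text tells. Its arguments: {"type":"object","properties":{"motion":{"type":"array"},"newtons":{"type":"number"}},"required":["motion"]}

```bash
mkdir -p pics; ls; python3 - <<'E'
from workcell import bot, viewer
import cv2
print(bot.get_obs())
for n in ["scene","top","wrist"]:
    c=viewer.calibration(n); print(n,c)
    cv2.imwrite(f"pics/{n}0.png",viewer.camera(n))
E
```

```text
pics
{'time': 0.0, 'q': array([-6.34838869e+01,  5.00946430e+00,  1.00339766e+01,  9.50993993e+01,
        5.42097192e-04,  8.99991911e+01]), 'qd': array([ 0.00090246,  0.0102413 ,  0.03240335,  0.00101942, -0.09763558,
        0.05996793]), 'joint_efforts': array([-1.12375608e-03, -5.20392466e+01,  4.64807224e+01,  1.61880342e-02,
       -1.95975485e-05,  1.75677354e-05]), 'ee_pos': array([ 0.24544554, -0.49193504,  0.23059449]), 'tcp_rot': array([-1.79925113e+02, -5.43153953e-04,  2.65169213e+01]), 'wrist_force': array([-0.08934815,  0.57413648, -0.66428106]), 'torque': array([ 0.01606241, -0.00898639, -0.07322558]), 'opening': 0.08557468906797}
scene {'fx': 456.4321996574998, 'fy': 456.4321996574998, 'cx': 323.97890553333457, 'cy': 201.03221251924606, 'k1': -0.0455280679362135, 'T': array([[-0.54605645, -0.34702031,  0.76249541, -0.44255828],
       [-0.83733118,  0.25480124, -0.48368669,  0.54275664],
       [-0.02643567, -0.90258143, -0.42970679,  0.75221156],
       [ 0.        ,  0.        ,  0.        ,  1.        ]])}
top {'fx': 366.3200245489094, 'fy': 366.3200245489094, 'cx': 314.9503675112357, 'cy': 199.06556998598964, 'k1': -0.06134732674048336, 'T': array([[ 0.03711065, -0.76456242,  0.64348046, -0.15798163],
       [-0.99928045, -0.03344043,  0.01789744, -0.11915791],
       [ 0.00783455, -0.64368163, -0.76525328,  1.09006441],
       [ 0.        ,  0.        ,  0.        ,  1.        ]])}
wrist {'fx': 335.07403989834074, 'fy': 335.07403989834074, 'cx': 317.80578900614887, 'cy': 198.25809554083907, 'k1': -0.07015900323394558, 'T': array([[ 4.46985132e-01, -8.45515537e-01, -2.92074935e-01,
         3.21431178e-01],
       [-8.94541354e-01, -4.22575459e-01, -1.45690587e-01,
        -4.55227795e-01],
       [-2.40045219e-04,  3.26394634e-01, -9.45233561e-01,
         3.73884757e-01],
       [ 0.00000000e+00,  0.00000000e+00,  0.00000000e+00,
         1.00000000e+00]])}
```

View pics/scene0.png

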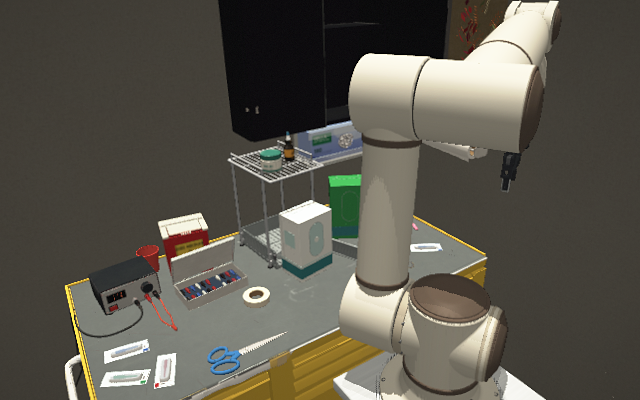

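View pics/top0.png

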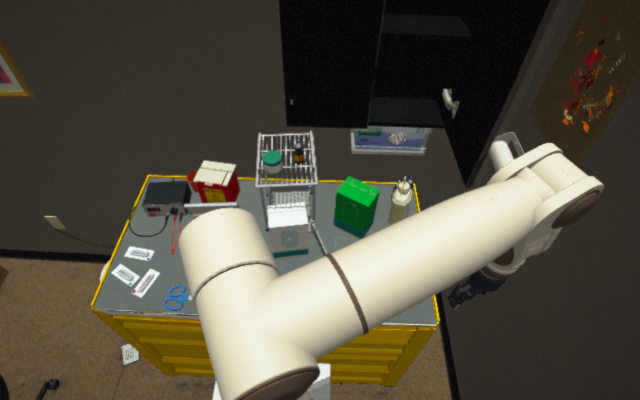

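View pics/wrist0.png

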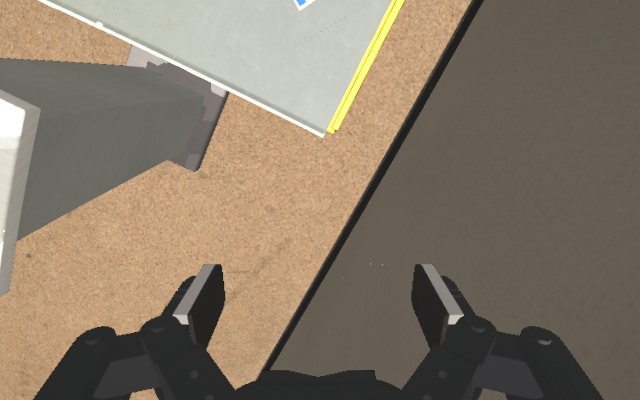

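```bash
python3 - <<'E'
import cv2
s=cv2.imread("pics/scene0.png"); t=cv2.imread("pics/top0.png")
cv2.imwrite("pics/sc.png",cv2.resize(s[120:310,210:410],None,fx=4,fy=3.1,interpolation=cv2.INTER_CUBIC)[:600,:800])
cv2.imwrite("pics/tc.png",cv2.resize(t[125:275,230:430],None,fx=4,fy=4,interpolation=cv2.INTER_CUBIC))
E
```

```text
(no output)
```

View pics/sc.png

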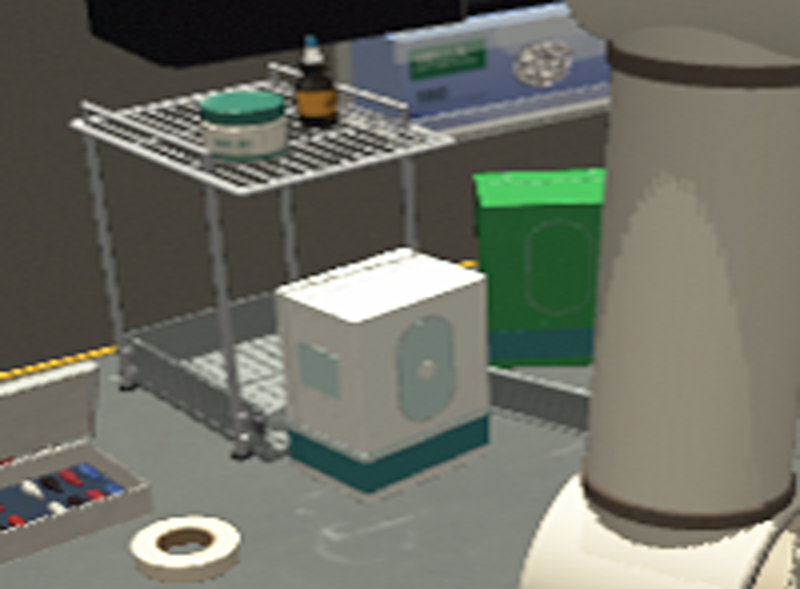

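View pics/tc.png

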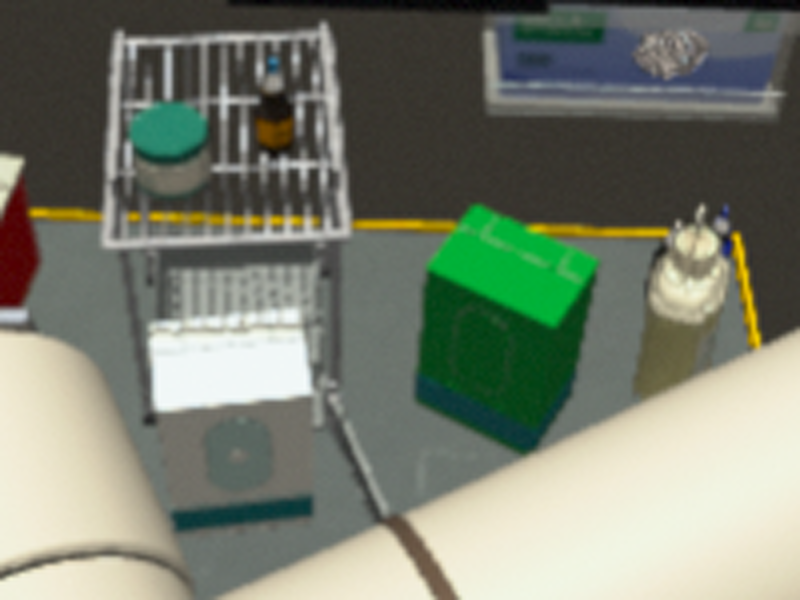

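```bash
cat > h.py <<'E'
import numpy as np, cv2, json
from workcell import bot, viewer
def ray(c,uv):
    K=np.array([[c["fx"],0,c["cx"]],[0,c["fy"],c["cy"]],[0,0,1.]])
    p=cv2.undistortPoints(np.array([[uv]],float),K,np.array([c["k1"],0,0,0.]))[0,0]
    T=np.array(c["T"]); return T[:3,3],T[:3,:3]@np.array([p[0],p[1],1.])
def onz(c,uv,z):
    o,d=ray(c,uv); return o+d*(z-o[2])/d[2]
def tri(c1,u1,c2,u2):
    o1,d1=ray(c1,u1);o2,d2=ray(c2,u2)
    s=np.linalg.lstsq(np.stack([d1,-d2],1),o2-o1,rcond=None)[0]
    a=o1+s[0]*d1;b=o2+s[1]*d2; return (a+b)/2,np.linalg.norm(a-b)
def proj(c,P):
    T=np.linalg.inv(np.array(c["T"])); p=T[:3,:3]@np.asarray(P,float)+T[:3,3]
    x,y=p[:2]/p[2]; f=1+c["k1"]*(x*x+y*y)
    return c["cx"]+c["fx"]*x*f,c["cy"]+c["fy"]*y*f
E
python3 - <<'E'
from h import *
np.set_printoptions(precision=4,suppress=True)
cs=viewer.calibration("scene");ct=viewer.calibration("top")
S=lambda u,v:(210+u/4,120+v/3.1); T=lambda u,v:(230+u/4,125+v/4)
for n,u,z in [("carton bot -x+y",S(368,490),0),("-x-y",S(489,437),0),("+x+y",S(290,450),0),("top -x+y",S(357,320),.19),("top -x-y",S(487,275),.19),("top+x+y",S(278,292),.19),("top +x-y",S(408,250),.19),
 ("shelf front L",S(240,190),.294),("shelf back L",S(75,124),.294),("shelf fr R",S(452,140),.294),("jar",S(245,155),.294),("ink",S(318,125),.294),("tape",S(187,548),.01)]:
    print("S",n,onz(cs,u,z))
for n,u,z in [("bot L",T(177,527),0),("bot R",T(312,514),0),("top -x+y",T(160,410),.19),("top -x-y",T(312,397),.19),("top+x+y",T(150,325),.19),("top +x-y",T(302,318),.19),
 ("shelf fr L",T(103,245),.294),("fr R",T(352,238),.294),("bk L",T(118,35),.294),("bk R",T(325,28),.294),("hinge",T(328,380),.06),("gate vis",T(385,515),.06),("jar",T(172,190),.294),("ink",T(275,150),.294),("soap",T(672,385),0)]:
    print("T",n,onz(ct,u,z))
E
```

```text
S carton bot -x+y [0.5028 0.0245 0.    ]
S -x-y [ 0.5265 -0.0951  0.    ]
S +x+y [0.5934 0.0384 0.    ]
S top -x+y [0.4805 0.0356 0.19  ]
S top -x-y [ 0.5009 -0.0805  0.19  ]
S top+x+y [0.557  0.0531 0.19  ]
S top +x-y [ 0.5777 -0.0637  0.19  ]
S shelf front L [0.5532 0.075  0.294 ]
S shelf back L [0.7709 0.0997 0.294 ]
S shelf fr R [ 0.5678 -0.0984  0.294 ]
S jar [0.6229 0.0356 0.294 ]
S ink [ 0.6592 -0.0421  0.294 ]
S tape [0.4858 0.1734 0.01  ]
T bot L [0.4936 0.0365 0.    ]
T bot R [ 0.5116 -0.0788  0.    ]
T top -x+y [0.481  0.0331 0.19  ]
T top -x-y [ 0.4981 -0.0807  0.19  ]
T top+x+y [0.5627 0.0505 0.19  ]
T top +x-y [ 0.575 -0.069  0.19 ]
T shelf fr L [0.5528 0.0743 0.294 ]
T fr R [ 0.5677 -0.1074  0.294 ]
T bk L [0.7888 0.0955 0.294 ]
T bk R [ 0.8055 -0.0772  0.294 ]
T hinge [ 0.6119 -0.0883  0.06  ]
T gate vis [ 0.4763 -0.1407  0.06  ]
T jar [0.6108 0.0301 0.294 ]
T ink [ 0.6573 -0.0448  0.294 ]
T soap [ 0.6644 -0.4064  0.    ]
```

```bash
python3 - <<'E'
from h import *
np.set_printoptions(precision=4,suppress=True)
cs=viewer.calibration("scene");ct=viewer.calibration("top")
S=lambda u,v:(210+u/4,120+v/3.1); T=lambda u,v:(230+u/4,125+v/4)
print(tri(cs,S(368,490),ct,T(177,527)),tri(cs,S(489,437),ct,T(312,514)))
print(tri(cs,S(357,320),ct,T(160,410)),tri(cs,S(487,275),ct,T(312,397)),tri(cs,S(278,292),ct,T(150,325)))
print(tri(cs,S(240,190),ct,T(103,245)),tri(cs,S(452,140),ct,T(352,238)))
for P in [(.481,.035,0),(.4995,-.081,0)]:
  print(proj(cs,P),proj(ct,P))
s=cv2.imread("pics/scene0.png");t=cv2.imread("pics/top0.png")
cv2.imwrite("pics/c2.png",np.hstack([cv2.resize(s[190:290,260:350],(400,444),interpolation=cv2.INTER_NEAREST),cv2.resize(t[195:275,258:330],(400,444),interpolation=cv2.INTER_NEAREST)]))
E
```

```text
(array([0.485 , 0.0344, 0.0143]), np.float64(0.000162424024689492)) (array([ 0.5007, -0.079 ,  0.0192]), np.float64(0.0016980162700260437))
(array([0.483 , 0.0338, 0.188 ]), np.float64(0.0010436711335207998)) (array([ 0.499 , -0.0802,  0.1902]), np.float64(0.0020347984699287786)) (array([0.5641, 0.0504, 0.1869]), np.float64(0.0019476062942020526))
(array([0.5534, 0.0746, 0.2937]), np.float64(0.0005775939938913642)) (array([ 0.5758, -0.1059,  0.2882]), np.float64(0.005100948190918428))
(np.float64(302.76199481714514), np.float64(283.03053882670923)) (np.float64(274.291101398209), np.float64(259.9510527892741))
(np.float64(333.40231685765394), np.float64(266.5789370814182)) (np.float64(308.47482048362116), np.float64(256.54681544267277))
```

View pics/c2.png

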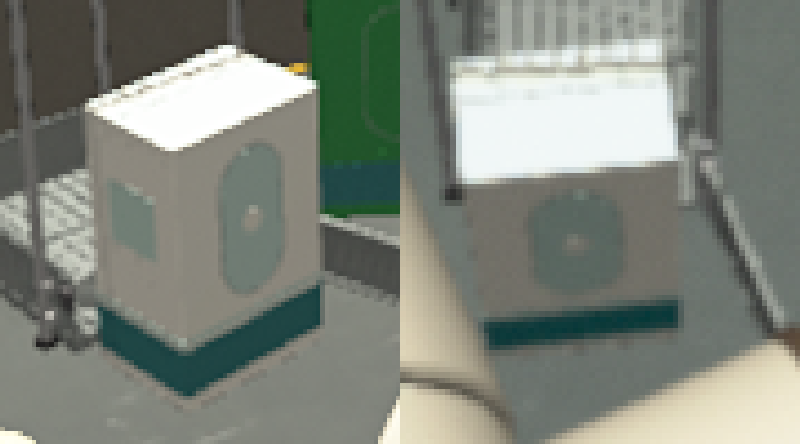

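Choosing the target. Things that could be taken for the carton:
- the white, teal-banded box at scene (305,240) / top (288,230)
- the green box at scene (345,205) / top (356,205)
- the red box at scene (185,235) / top (215,182)

The crop shows the pale oval and teal band on the white one, and its measured top is at z≈0.19 with about 116×84 mm sides. That is the carton. I'll move the arm in front of it, which also clears the view.

Emit:
{"method": "arm_command", "body": {"motion": [[1, [0, 0, 0], [0, 0, 0.9]], [1, [0, 0, 0], [0, 0, 0.9]], [1, [0, 0, 0], [0, 0, 0.9]], [1, [0, 0, 0], [0, 0, 0.8]], [1, [0.2, -0.8, 0], [0, 0, 0]], [1, [0.2, -0.9, 0], [0, 0, 0]], [1, [0.2, -0.9, 0], [0, 0, 0]], [1, [0.2, -0.9, 0], [0, 0, 0]]]}}

```text
time: 1.15
ee_pos: [0.2729, -0.2768, 0.231]
tcp_rot: [-180.0, -0.0, 5.5]
wrist_force: [1.3, 0.3, 0.1]
opening: 0.0856
```

Emit:
{"method": "arm_command", "body": {"motion": [[1, [0.6, -0.7, 0], [0, 0, 0]], [1, [0.6, -0.7, 0], [0, 0, 0]], [1, [0.6, -0.7, 0], [0, 0.5, 0]], [1, [0.3, -0.7, 0], [0, 1, 0]], [1, [0.2, -0.7, 0], [0, 1, 0]], [1, [0, -0.6, 0], [0, 1, 0]], [1, [0, 0, 0], [0, 1, 0]], [1, [0, 0, 0], [0, 1, 0]], [1, [0, 0, 0], [0, 0, 0]]]}}

```text
time: 2.28
ee_pos: [0.4, -0.0237, 0.2371]
tcp_rot: [-179.7, -31.9, 5.5]
wrist_force: [-0.0, -0.4, -0.5]
opening: 0.0854
```

```bash
python3 - <<'E'
from h import *
o=bot.get_obs(); print(o['q'],o['ee_pos'],o['tcp_rot'])
for n in ["scene","top","wrist"]:
    cv2.imwrite(f"pics/{n}1.png",viewer.camera(n))
print(viewer.calibration("wrist"))
E
```

```text
[ -8.98785058 -48.48898651 -34.06193683  73.39433215   7.87783018
 167.64986003] [ 0.39999828 -0.02371851  0.2370954 ] [-179.69876625  -31.91881491    5.46646614]
{'fx': 335.07403989834074, 'fy': 335.07403989834074, 'cx': 317.80578900614887, 'cy': 198.25809554083907, 'k1': -0.07015900323394558, 'T': array([[ 0.09883279, -0.96953312,  0.22413748,  0.39643367],
       [-0.99510043, -0.09568494,  0.02489021, -0.02534349],
       [-0.0026853 , -0.22549927, -0.97423964,  0.40571989],
       [ 0.        ,  0.        ,  0.        ,  1.        ]])}
```

View pics/scene1.png

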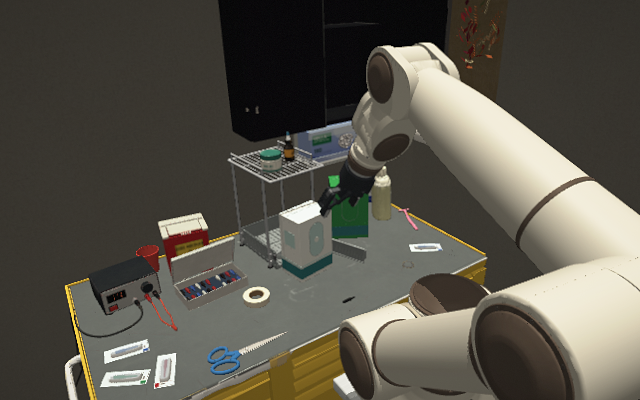

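View pics/top1.png

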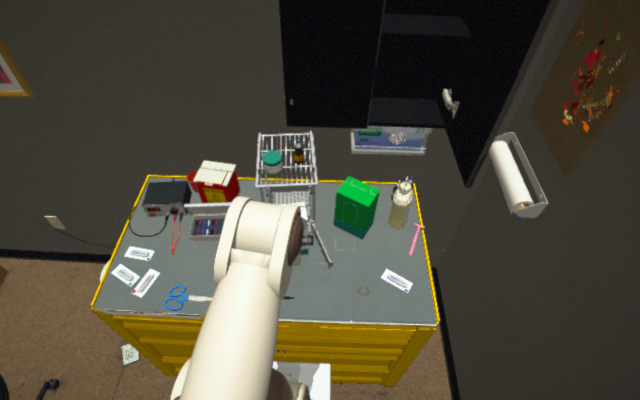

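View pics/wrist1.png

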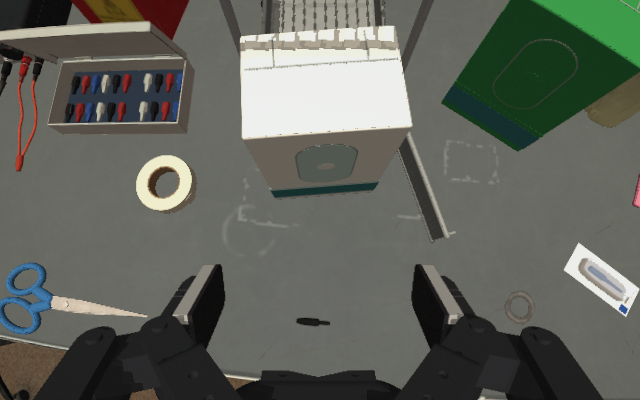

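```bash
python3 - <<'E'
from h import *
w=cv2.imread("pics/wrist1.png");t=cv2.imread("pics/top1.png")
cv2.imwrite("pics/w2.png",cv2.resize(w[0:250,200:480],None,fx=2.4,fy=2.4,interpolation=cv2.INTER_CUBIC))
cv2.imwrite("pics/t2.png",cv2.resize(t[125:275,230:430],None,fx=4,fy=4,interpolation=cv2.INTER_CUBIC))
E
```

```text
(no output)
```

View pics/w2.png

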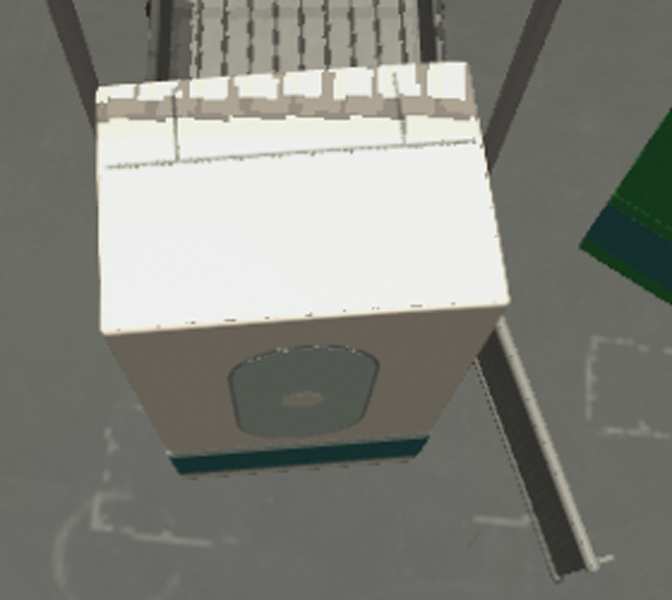

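View pics/t2.png

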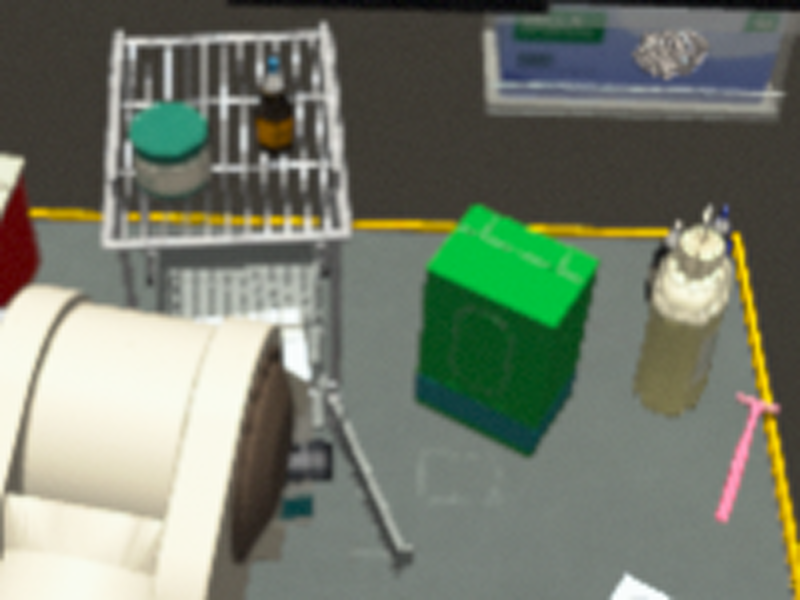

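```bash
python3 - <<'E'
from h import *
np.set_printoptions(precision=4,suppress=True)
cw=viewer.calibration("wrist");ct=viewer.calibration("top")
W=lambda u,v:(200+u/2.4,v/2.4); T=lambda u,v:(230+u/4,125+v/4)
for n,u,z in [("c f+y",W(102,332),.19),("c f-y",W(508,302),.19),("c b+y",W(97,90),.19),("c b-y",W(468,64),.19),("bot+y",W(185,478),0),("bot-y",W(418,457),0),
 ("gate edge top",W(594,569),.06),("gate bot",W(558,578),.016),("gate mid top",W(502,322),.06)]: print("W",n,onz(cw,u,z))
for n,u,z in [("edge",T(398,555),.06),("gate a",T(332,392),.06)]: print("T",n,onz(ct,u,z))
# rack hypothesis
y=np.radians(5.5); R=lambda x,yy,z:np.array([.5911+x*np.cos(y)-yy*np.sin(y),-.0121+x*np.sin(y)+yy*np.cos(y),z])
for P in [(-.006,-.081,.06),(.022,-.0835,.06),(.022,.0835,.0),(.19,-.0835,.25),(0,.073,.058),(-.03,-.092,.294),(-.03,.092,.294),(.206,-.092,.294),(.206,.092,.294)]:
  p=proj(ct,R(*P)); q=proj(cw,R(*P)); print(P,"T",(p[0]-230)*4,(p[1]-125)*4,"W",(q[0]-200)*2.4,q[1]*2.4)
E
```

```text
W c f+y [0.4834 0.0364 0.19  ]
W c f-y [ 0.5044 -0.0802  0.19  ]
W c b+y [0.5653 0.0513 0.19  ]
W c b-y [ 0.5867 -0.0655  0.19  ]
W bot+y [0.4836 0.0353 0.    ]
W bot-y [ 0.5067 -0.0842  0.    ]
W gate edge top [ 0.4479 -0.1551  0.06  ]
W gate bot [ 0.4484 -0.1539  0.016 ]
W gate mid top [ 0.5591 -0.1108  0.06  ]
T edge [ 0.4394 -0.1517  0.06  ]
T gate a [ 0.599  -0.0923  0.06  ]
(-0.006, -0.081, 0.06) T 332.8430269899543 397.7041895105392 W 467.5885170534846 253.05837885937723
(0.022, -0.0835, 0.06) T 333.90297140435814 371.8782442422648 W 469.33908403935374 201.16446564953515
(0.022, 0.0835, 0.0) T 149.9754015632077 419.473735286247 W 145.70682541375984 260.0120180137793
(0.19, -0.0835, 0.25) T 323.9240140622385 81.15663300825929 W 541.6600653512203 -495.84793273386776
(0, 0.073, 0.058) T 155.3531366982088 401.00788913403255 W 145.24895343616393 243.02595148101045
(-0.03, -0.092, 0.294) T 350.9256711445023 235.58610147150512 W 774.8699859634883 -202.1100735115963
(-0.03, 0.092, 0.294) T 99.85503101806933 245.28881229188096 W -148.5593410539474 -207.35953720602996
(0.206, -0.092, 0.294) T 333.02045597415804 28.654642539025758 W 581.2390678449965 -625.8450739198706
(0.206, 0.092, 0.294) T 113.38708823839647 36.0534152614066 W 25.21415686487858 -631.9102281116603
```

Emit:
{"method": "arm_command", "body": {"motion": [[1, [-0.33, 0, 0.53], [0, 0, 0]], [1, [-0.33, 0.05, 0.53], [0, 0, 0]], [1, [-0.33, 0, 0.53], [0, 0, 0]], [1, [0.4, 0, 0.25], [0, 0.6, 0]], [1, [0, 0, 0], [0, 1, 0]], [1, [0, 0, 0], [0, 1, 0]], [1, [0, 0, 0], [0, 0, 0]]]}}

```text
time: 3.3
ee_pos: [0.4918, -0.0404, 0.1293]
tcp_rot: [-178.3, -44.2, 5.2]
wrist_force: [-0.2, -1.0, 0.0]
opening: 0.0855
```

```bash
python3 - <<'E'
from h import *
np.set_printoptions(precision=4,suppress=True)
o=bot.get_obs(); print(o['q'],o['ee_pos'],o['tcp_rot'],o['wrist_force'])
cv2.imwrite(f"pics/wrist2.png",viewer.camera("wrist"))
cv2.imwrite(f"pics/scene2.png",viewer.camera("scene")[100:300,200:460].repeat(3,0).repeat(3,1))
E
```

```text
[-12.8062 -48.5044 -52.2623  43.9321  14.1394 166.7577] [ 0.4918 -0.0404  0.1293] [-178.2707  -44.1567    5.2298] [-0.1887 -0.9758  0.039 ]
```

View pics/wrist2.png

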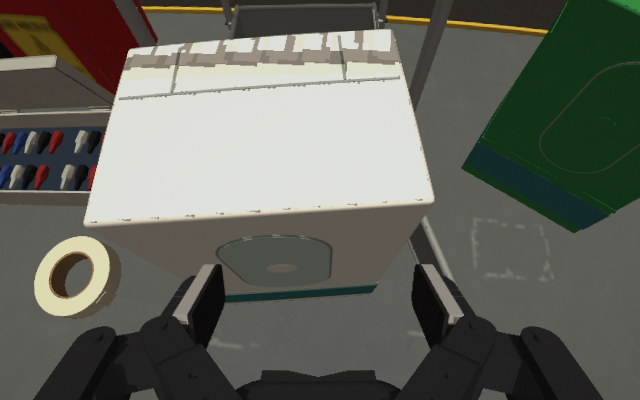

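View pics/scene2.png

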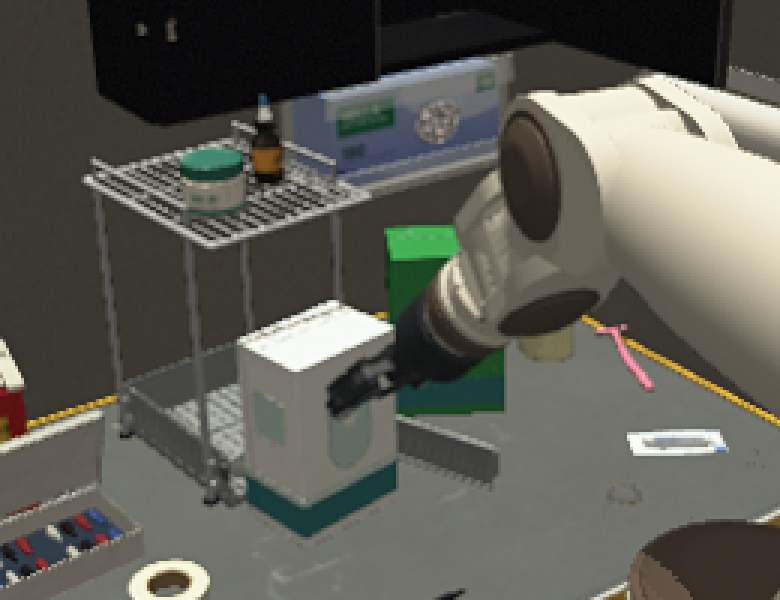

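```bash
cat >> h.py <<'E'
Y=np.radians(5.5); RO=np.array([.5911,-.0121])
def rk(p): # world->rack mm
    d=np.asarray(p[:2])-RO; c,s=np.cos(Y),np.sin(Y)
    return np.round(np.array([d[0]*c+d[1]*s,-d[0]*s+d[1]*c,p[2] if len(p)>2 else 0])*1000,1)
def tool(df,dl,du):
    "rack-frame mm (fwd,left,up) -> tool units"
    from scipy.spatial.transform import Rotation as Ro
    v=Ro.from_euler('z',Y).apply([df,dl,du])
    return np.round(Ro.from_euler('xyz',bot.get_obs()['tcp_rot'],degrees=True).inv().apply(v)/60,3)
E
python3 - <<'E'
from h import *
c=viewer.calibration("wrist")
for n,u in [("f+y",(87,222)),("f-y",(432,201)),("b+y",(131,52)),("b-y",(391,31))]:
    print(n,rk(onz(c,u,.19)))
print(rk(bot.get_obs()['ee_pos']))
print(tool(0,25,0),tool(-20,0,0),tool(0,0,10),tool(10,0,0))
E
```

```text
f+y [-101.7   58.7  190. ]
f-y [-92.8 -58.6 190. ]
b+y [-19.8  65.4 190. ]
b-y [ -8.9 -51.7 190. ]
[-101.5  -18.3  130.4]
[-0.001 -0.417  0.011] [-0.239 -0.006 -0.232] [ 0.116 -0.004 -0.12 ] [0.12  0.003 0.116]
```

Emit:
{"method": "arm_command", "body": {"motion": [[1, [-0.24, 0, -0.23], [0, 0, 0]], [1, [0, -0.36, 0], [0, 0, 0]], [1, [0.12, 0, 0.12], [0, 0, 0]], [1, [0.12, 0, 0.12], [0, 0, 0]], [1, [0, 0, 0], [0, 0, 0]]]}}

```text
time: 4.03
ee_pos: [0.5101, -0.0247, 0.1293]
tcp_rot: [-177.9, -43.2, 5.3]
wrist_force: [-0.7, -0.4, 0.3]
opening: 0.0857
```

```bash
cat > st.py <<'E'
from h import *
import sys
np.set_printoptions(precision=3,suppress=True)
o=bot.get_obs(); print(o['time'],o['q'],rk(o['ee_pos']),o['tcp_rot'],"F",o['wrist_force'])
print("fwd10",tool(10,0,0),"left10",tool(0,10,0),"up10",tool(0,0,10))
for a in sys.argv[2:]:
    im=viewer.camera(a)
    if a=="scene": im=cv2.resize(im[100:300,200:460],None,fx=2.5,fy=2.5,interpolation=cv2.INTER_CUBIC)
    if a=="top": im=cv2.resize(im[120:280,220:430],None,fx=3,fy=3,interpolation=cv2.INTER_CUBIC)
    cv2.imwrite(f"pics/{a}_{sys.argv[1]}.png",im)
E
python3 st.py 3 wrist
```

```text
4.025 [ -9.578 -44.527 -50.166  42.558  12.258 168.923] [-81.9  -4.8 129.3] [-177.858  -43.2      5.348] F [-0.736 -0.401  0.349]
fwd10 [0.121 0.004 0.114] left10 [-0.    -0.167  0.006] up10 [ 0.114 -0.005 -0.121]
```

View pics/wrist_3.png

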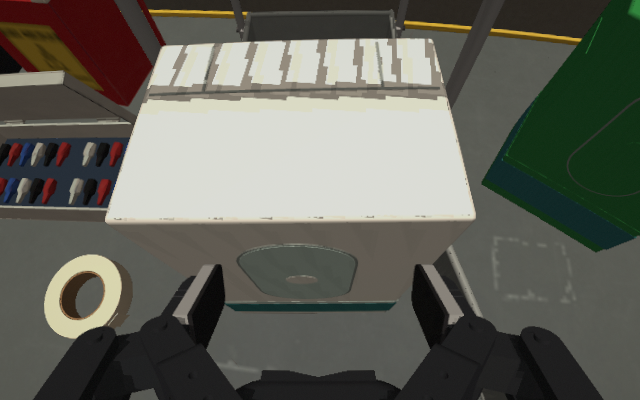

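```bash
python3 - <<'E'
from h import *
c=viewer.calibration("wrist")
for n,u in [("f+y",(108,221)),("f-y",(473,217)),("b+y",(163,46)),("b-y",(434,40))]:
    print(n,rk(onz(c,u,.19)))
E
```

```text
f+y [-81.7  63.6 190. ]
f-y [-78.5 -57.5 190. ]
b+y [  0.4  63.  190. ]
b-y [  2.5 -55.2 190. ]
```

Emit:
{"method": "arm_command", "body": {"motion": [[1, [0.06, 0, 0.057], [0, 0, 0]], [1, [0.06, 0, 0.057], [0, 0, 0]], [1, [0.06, 0, 0.057], [0, 0, 0]], [1, [0.06, 0, 0.057], [0, 0, 0]], [1, [0.06, 0, 0.057], [0, 0, 0]], [1, [0, 0, 0], [0, 0, 0]]]}}

```text
time: 4.82
ee_pos: [0.5346, -0.0215, 0.1294]
tcp_rot: [-177.9, -43.3, 5.4]
wrist_force: [-1.4, -0.2, 0.5]
opening: 0.0853
```

```bash
python3 st.py 4 scene wrist
```

```text
4.825 [ -8.377 -40.061 -48.179  39.842  11.467 169.839] [-57.2  -3.9 129.4] [-177.861  -43.251    5.355] F [-1.389 -0.218  0.476]
fwd10 [0.121 0.004 0.114] left10 [-0.    -0.167  0.006] up10 [ 0.114 -0.005 -0.121]
```

View pics/scene_4.png

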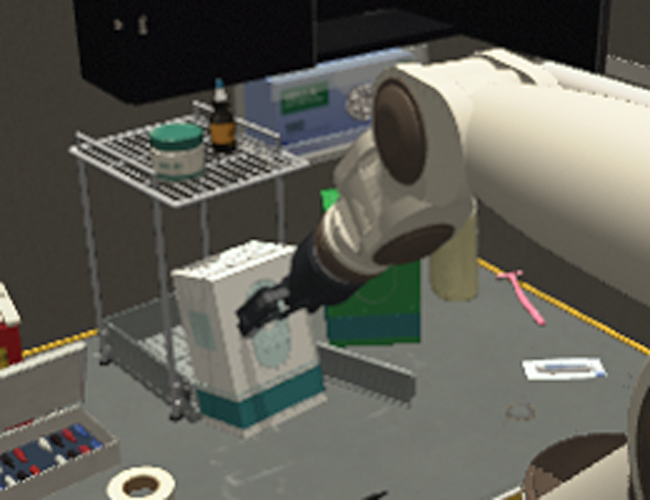

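View pics/wrist_4.png

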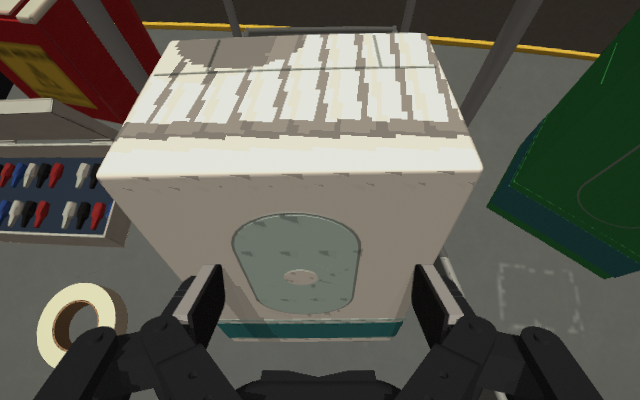

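Emit:
{"method": "arm_command", "body": {"motion": [[1, [0.06, 0, 0.057], [0, 0, 0]], [1, [0.06, 0, 0.057], [0, 0, 0]], [1, [0.06, 0, 0.057], [0, 0, 0]], [1, [0.06, 0, 0.057], [0, 0, 0]], [1, [0.06, 0, 0.057], [0, 0, 0]], [1, [0.06, 0, 0.057], [0, 0, 0]], [1, [0, 0, 0], [0, 0, 0]]]}}

```text
time: 5.8
ee_pos: [0.5642, -0.0179, 0.1293]
tcp_rot: [-177.9, -43.3, 5.4]
wrist_force: [-0.4, 0.7, -0.1]
opening: 0.0853
```

```bash
python3 st.py 5 scene wrist
```

```text
5.8 [ -7.182 -34.771 -45.54   37.01   10.665 170.744] [-27.3  -3.2 129.3] [-177.861  -43.258    5.353] F [-0.412  0.749 -0.086]
fwd10 [0.121 0.004 0.114] left10 [-0.    -0.167  0.006] up10 [ 0.114 -0.005 -0.121]
```

View pics/scene_5.png

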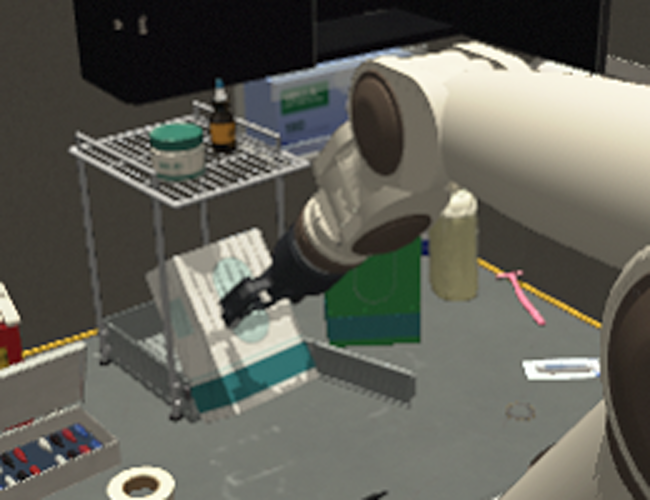

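View pics/wrist_5.png

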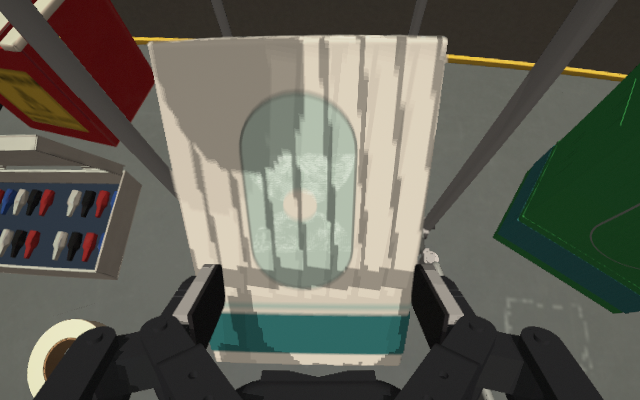

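Emit:
{"method": "arm_command", "body": {"motion": [[1, [0.06, 0, 0.057], [0, 0, 0]], [1, [0.06, 0, 0.057], [0, 0, 0]], [1, [0, 0, 0], [0, 0, 0]], [1, [0, 0, 0], [0, 0, 0]]]}}

```text
time: 6.4
ee_pos: [0.5738, -0.0168, 0.1293]
tcp_rot: [-177.9, -43.3, 5.3]
wrist_force: [0.4, -0.1, 0.8]
opening: 0.0851
```

```bash
python3 st.py 6 scene
```

```text
6.4 [ -6.831 -33.097 -44.642  36.186  10.425 171.012] [-17.7  -3.  129.3] [-177.862  -43.258    5.349] F [ 0.399 -0.141  0.797]
fwd10 [0.121 0.004 0.114] left10 [-0.    -0.167  0.006] up10 [ 0.114 -0.005 -0.121]
```

View pics/scene_6.png

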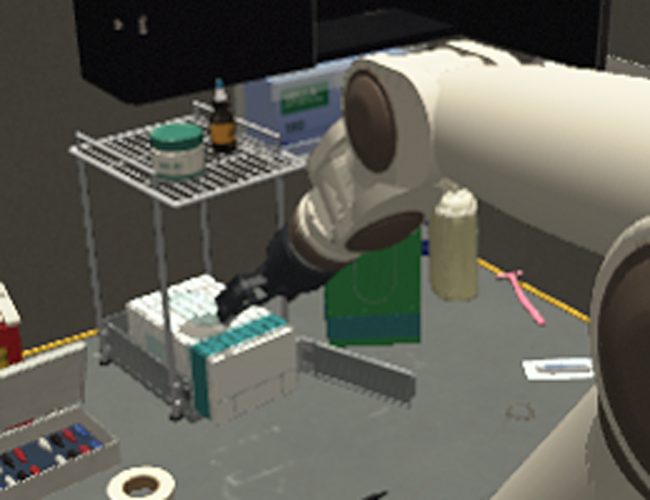

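Emit:
{"method": "arm_command", "body": {"motion": [[1, [-0.25, 0, -0.4], [0, 0, 0]], [1, [-0.35, 0, -0.35], [0, 0, 0]], [1, [-0.2, 0, -0.2], [0, 0, 0]], [1, [0, 0, 0], [0, 0, 0]]]}}

```text
time: 6.95
ee_pos: [0.5001, -0.0261, 0.1386]
tcp_rot: [-177.9, -43.4, 5.3]
wrist_force: [0.1, -0.0, 0.5]
opening: 0.0854
```

```bash
python3 st.py 7 scene wrist
```

```text
6.95 [-10.12  -46.589 -50.087  44.613  12.602 168.551] [-91.9  -5.2 138.6] [-177.899  -43.365    5.334] F [ 0.087 -0.018  0.545]
fwd10 [0.121 0.004 0.114] left10 [-0.    -0.167  0.006] up10 [ 0.114 -0.004 -0.121]
```

View pics/scene_7.png

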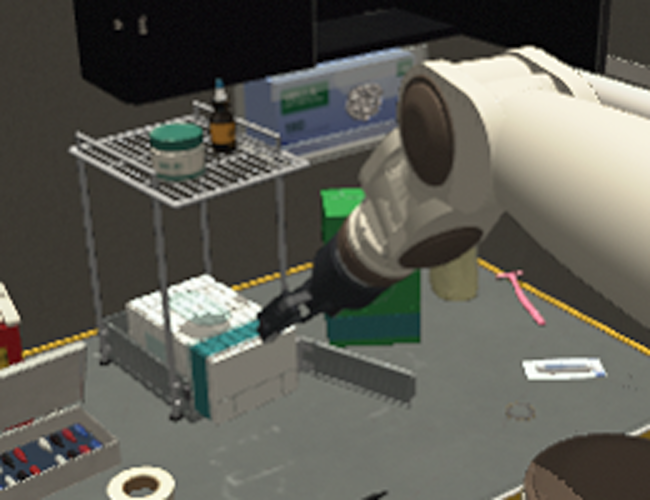

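View pics/wrist_7.png

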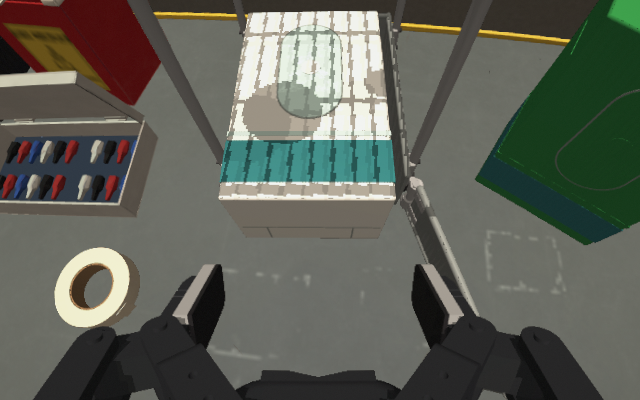

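```bash
python3 - <<'E'
from h import *
c=viewer.calibration("wrist")
for n,u in [("f+y",(219,199)),("f-y",(397,201)),("b+y",(250,12)),("b-y",(379,11))]:
    print(n,rk(onz(c,u,.098)))
for n,u in [("bot+y",(245,238)),("bot-y",(378,237))]: print(n,rk(onz(c,u,.012)))
E
```

```text
f+y [-37.2  62.8  98. ]
f-y [-37.2 -55.9  98. ]
b+y [152.5  63.5  98. ]
b-y [152.3 -55.2  98. ]
bot+y [-37.3  64.6  12. ]
bot-y [-34.5 -55.4  12. ]
```

Emit:
{"method": "arm_command", "body": {"motion": [[1, [-0.3, -0.07, 0.32], [0, 0, 0]], [1, [-0.3, -0.07, 0.32], [0, 0, 0]], [1, [-0.3, 0, 0.32], [0, 0, 0]], [1, [0, 0, 0], [0, 0, 0]]]}}

```text
time: 7.55
ee_pos: [0.4984, -0.0149, 0.0565]
tcp_rot: [-177.8, -43.0, 5.3]
wrist_force: [-0.2, -0.5, 0.9]
opening: 0.0852
```

```bash
python3 st.py 8 scene
```

```text
7.55 [ -8.166 -45.749 -58.687  35.225  11.339 169.983] [-92.6   6.1  56.5] [-177.787  -43.025    5.325] F [-0.184 -0.539  0.916]
fwd10 [0.122 0.004 0.114] left10 [-0.    -0.167  0.006] up10 [ 0.114 -0.005 -0.122]
```

View pics/scene_8.png

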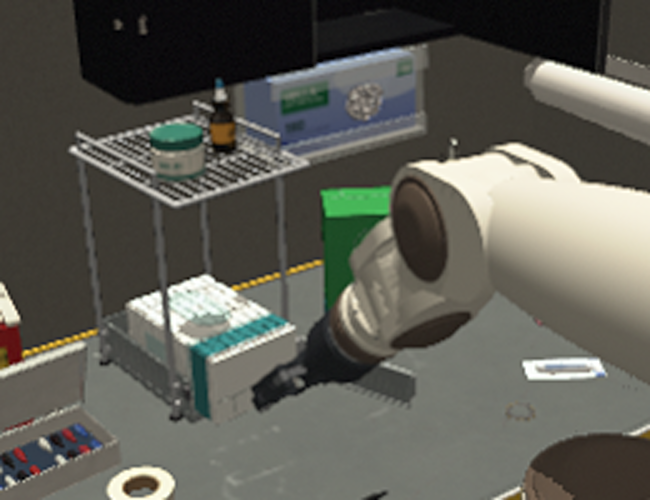

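Emit:
{"method": "arm_command", "body": {"motion": [[1, [0.2, 0, 0.19], [0, 0, 0]], [1, [0.2, 0, 0.19], [0, 0, 0]], [1, [0.12, 0, 0.11], [0, 0, 0]], [1, [0.06, 0, 0.057], [0, 0, 0]], [1, [0.06, 0, 0.057], [0, 0, 0]], [1, [0.06, 0, 0.057], [0, 0, 0]], [1, [0.06, 0, 0.057], [0, 0, 0]], [1, [0.06, 0, 0.057], [0, 0, 0]], [1, [0.06, 0, 0.057], [0, 0, 0]], [1, [0, 0, 0], [0, 0, 0]]]}}

```text
time: 8.85
ee_pos: [0.5717, -0.0067, 0.0591]
tcp_rot: [-177.9, -43.3, 5.4]
wrist_force: [0.3, -0.4, 0.1]
opening: 0.0853
```

```bash
python3 st.py 9 wrist
```

```text
8.85 [ -5.354 -30.974 -51.402  27.1     9.434 172.115] [-18.8   7.3  59.1] [-177.864  -43.269    5.356] F [ 0.313 -0.403  0.144]
fwd10 [0.121 0.004 0.114] left10 [-0.    -0.167  0.006] up10 [ 0.114 -0.005 -0.121]
```

View pics/wrist_9.png

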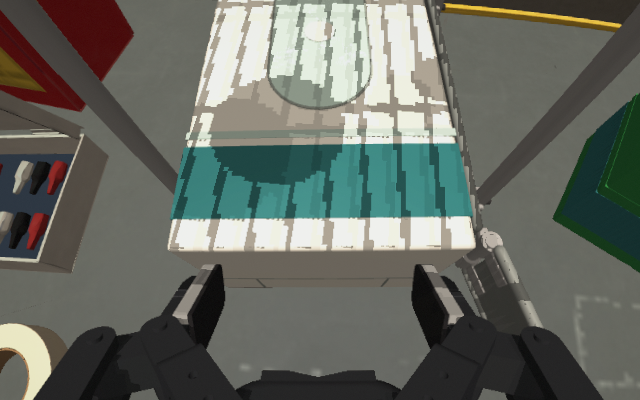

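```bash
python3 - <<'E'
from h import *
c=viewer.calibration("wrist")
for n,u in [("f+y",(168,249)),("f-y",(476,248))]:
    print(n,rk(onz(c,u,.098)))
E
```

```text
f+y [-21.7  63.5  98. ]
f-y [-19.4 -54.7  98. ]
```

Emit:
{"method": "arm_command", "body": {"motion": [[1, [0.06, 0, 0.057], [0, 0, 0]], [1, [0.06, 0, 0.057], [0, 0, 0]], [1, [0.06, 0, 0.057], [0, 0, 0]], [1, [0.06, 0, 0.057], [0, 0, 0]], [1, [0.025, 0, 0.024], [0, 0, 0]], [1, [0, 0, 0], [0, 0, 0]]]}}

```text
time: 9.65
ee_pos: [0.5935, -0.0041, 0.0592]
tcp_rot: [-177.9, -43.3, 5.4]
wrist_force: [0.4, 0.5, 0.9]
opening: 0.0855
```

Emit:
{"method": "arm_command", "body": {"motion": [[1, [0.012, 0, 0.011], [0, 0, 0]], [1, [0.012, 0, 0.011], [0, 0, 0]]]}}

```text
time: 9.9
ee_pos: [0.5952, -0.0039, 0.0592]
tcp_rot: [-177.9, -43.3, 5.3]
wrist_force: [-1.4, -0.6, 0.1]
opening: 0.0853
```

```bash
python3 st.py 10 wrist; python3 - <<'E'
import numpy as np,cv2
im=cv2.imread("pics/wrist_10.png"); cv2.imwrite("pics/w10c.png",cv2.resize(im[200:320,120:520],(800,480)))
cv2.imwrite("pics/w10c.png",cv2.resize(im[150:350,120:520],(800,400)))
E
```

```text
9.9 [ -4.648 -26.659 -48.865  25.222   8.948 172.651] [ 4.9  7.8 59.2] [-177.869  -43.283    5.348] F [-1.423 -0.62   0.057]
fwd10 [0.121 0.004 0.114] left10 [-0.    -0.167  0.006] up10 [ 0.114 -0.005 -0.121]
```

View pics/w10c.png

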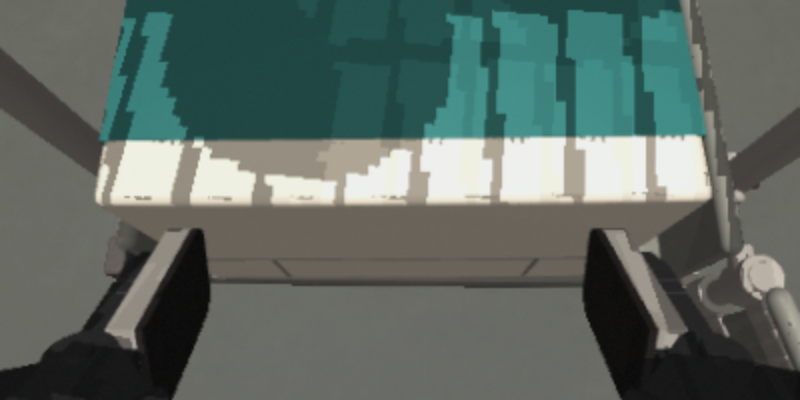

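Emit:
{"method": "arm_command", "body": {"motion": [[1, [0.012, 0, 0.011], [0, 0, 0]], [1, [0.006, 0, 0.006], [0, 0, 0]], [1, [0, 0, 0], [0, 0, 0]]]}}

```text
time: 10.32
ee_pos: [0.5967, -0.0037, 0.0591]
tcp_rot: [-177.9, -43.3, 5.4]
wrist_force: [-1.3, 0.3, -1.2]
opening: 0.0853
```

Emit:
{"method": "arm_command", "body": {"motion": [[1, [0.01, 0, 0.009], [0, 0, 0]], [1, [0, 0, 0], [0, 0, 0]]]}}

```text
time: 10.58
ee_pos: [0.5975, -0.0036, 0.0592]
tcp_rot: [-177.9, -43.3, 5.4]
wrist_force: [-0.6, -0.5, -0.4]
opening: 0.0855
```

Emit:
{"method": "arm_command", "body": {"motion": [[1, [0.01, 0, 0.009], [0, 0, 0]], [1, [0, 0, 0], [0, 0, 0]]]}}

```text
time: 10.82
ee_pos: [0.5983, -0.0035, 0.0591]
tcp_rot: [-177.9, -43.3, 5.4]
wrist_force: [-0.7, 0.4, 0.6]
opening: 0.0854
```

Emit:
{"method": "arm_command", "body": {"motion": [[1, [0.01, 0, 0.009], [0, 0, 0]], [1, [0, 0, 0], [0, 0, 0]]]}}

```text
time: 11.08
ee_pos: [0.5991, -0.0034, 0.0591]
tcp_rot: [-177.9, -43.3, 5.3]
wrist_force: [-0.7, -0.0, -0.1]
opening: 0.0853
```

```bash
python3 st.py 11 wrist; python3 - <<'E'
import numpy as np,cv2
im=cv2.imread("pics/wrist_11.png")
cv2.imwrite("pics/w11c.png",cv2.resize(im[150:350,120:520],(800,400)))
E
```

```text
11.075 [ -4.537 -25.949 -48.427  24.948   8.875 172.731] [ 8.8  7.9 59.1] [-177.867  -43.273    5.349] F [-0.708 -0.011 -0.114]
fwd10 [0.121 0.004 0.114] left10 [-0.    -0.167  0.006] up10 [ 0.114 -0.005 -0.121]
```

View pics/w11c.png

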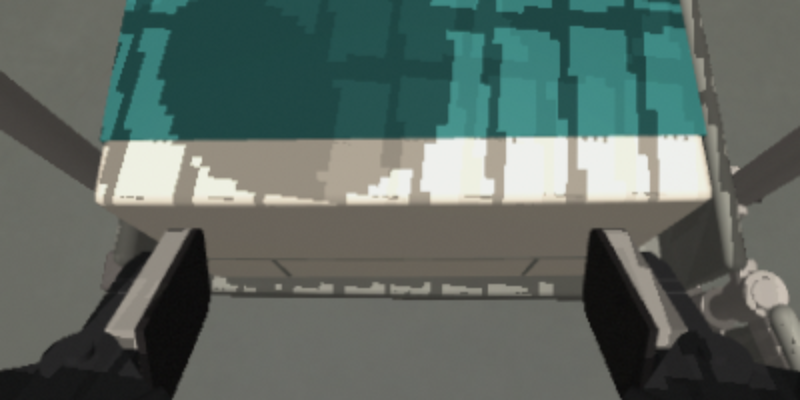

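```bash
python3 - <<'E'
from h import *
c=viewer.calibration("wrist")
g=lambda u,v:(120+u/2,150+v/2)
for n,u,z in [("f+y",g(97,207),.098),("f-y",g(711,206),.098),("footbot",g(400,277),.012),("sill front",g(400,298),.012)]: print(n,rk(onz(c,u,z)))
E
```

```text
f+y [ 4.3 63.6 98. ]
f-y [  6.4 -53.7  98. ]
footbot [ 6.4  6.8 12. ]
sill front [ 0.1  6.7 12. ]
```

Emit:
{"method": "arm_command", "body": {"motion": [[1, [0.01, 0, 0.009], [0, 0, 0]], [1, [0, 0, 0], [0, 0, 0]]]}}

```text
time: 11.38
ee_pos: [0.5994, -0.0033, 0.0587]
tcp_rot: [-177.8, -43.2, 5.3]
wrist_force: [-7.5, 0.2, 3.0]
opening: 0.0853
```

Emit:
{"method": "arm_command", "body": {"motion": [[1, [0.01, 0, 0.009], [0, 0, 0]], [1, [0, 0, 0], [0, 0, 0]]]}}

```text
time: 11.62
ee_pos: [0.5996, -0.0032, 0.0582]
tcp_rot: [-177.8, -43.1, 5.3]
wrist_force: [-15.8, -0.3, 6.8]
opening: 0.0853
```

Emit:
{"method": "arm_command", "body": {"motion": [[1, [-0.24, 0, -0.23], [0, 0, 0]], [1, [-0.35, 0, -0.33], [0, 0, 0]], [0, [0.15, 0, -0.8], [0, 0, 0]], [0, [0.3, 0.5, -0.3], [0, 0, 0]], [0, [-0.3, 0.5, -0.2], [0, 0, 0]], [0, [0, 0, 0], [0, 0, 0]]]}}

```text
time: 12.38
ee_pos: [0.5125, -0.0778, 0.121]
tcp_rot: [-177.9, -43.3, 5.2]
wrist_force: [-0.2, 0.3, 0.9]
opening: 0.0121
```

```bash
python3 st.py 12 scene top wrist; python3 - <<'E'
from h import *
ct=viewer.calibration("top")
print("green corner",rk(onz(ct,(230+528/4,125+452/4),0)),rk(onz(ct,(230+418/4,125+400/4),0)))
E
```

```text
12.375 [-18.366 -41.022 -49.236  41.624  17.905 162.217] [-84.6 -57.9 121. ] [-177.894  -43.306    5.173] F [-0.23   0.337  0.855]
fwd10 [0.121 0.003 0.114] left10 [-0.001 -0.167  0.005] up10 [ 0.114 -0.004 -0.121]
green corner [ -31.7 -254.7    0. ] [  30.9 -161.6    0. ]
```

View pics/wrist_12.png

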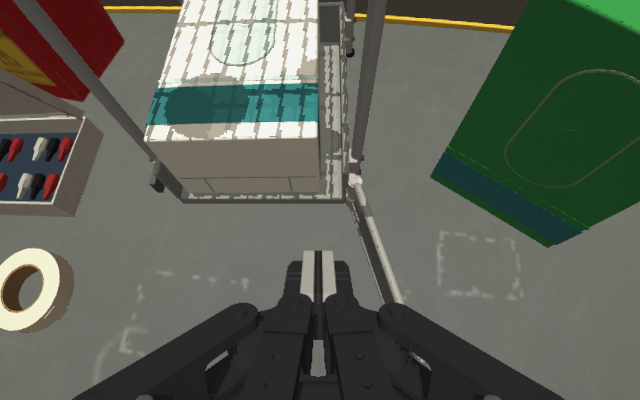

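View pics/scene_12.png

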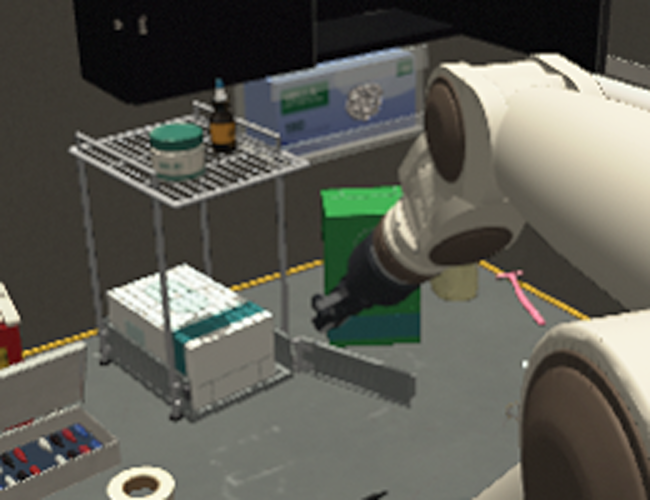

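```bash
python3 - <<'E'
from h import *
c=viewer.calibration("wrist")
for n,u,z in [("f+y",(146,141),.098),("f-y",(320,136),.098),("fb+y",(185,194),.012),("sillL",(183,202),.012),("sillR",(347,203),.012),("hinge",(355,180),.06),("gatetop",(392,280),.06)]: print(n,rk(onz(c,u,z)))
E
```

```text
f+y [ 5.1 63.3 98. ]
f-y [  8.8 -55.4  98. ]
fb+y [ 5.2 69.6 12. ]
sillL [-2.8 69.9 12. ]
sillR [ -2.  -77.6  12. ]
hinge [ -4.1 -81.   60. ]
gatetop [ -77.8 -103.8   60. ]
```

Emit:
{"method": "arm_command", "body": {"motion": [[0, [-0.1, 0.5, -0.1], [0, 0, 0]], [0, [-0.1, 0.5, -0.1], [0, 0, 0]], [0, [-0.1, 0.6, -0.1], [0, 0, 0]], [0, [-0.3, 0, 0.31], [0, 0, 0]], [0, [-0.3, 0, 0.31], [0, 0, 0]], [0, [-0.26, 0, 0.28], [0, 0, 0]], [0, [0, 0, 0], [0, 0, 0]]]}}

```text
time: 13.4
ee_pos: [0.4976, -0.1706, 0.0418]
tcp_rot: [-177.7, -43.1, 5.3]
wrist_force: [0.1, -0.3, -1.0]
opening: 0.0003
```

```bash
python3 st.py 13 scene wrist
```

```text
13.4 [-33.272 -30.747 -51.83   34.053  27.222 149.195] [-108.2 -148.8   41.8] [-177.673  -43.093    5.309] F [ 0.131 -0.289 -1.019]
fwd10 [0.122 0.004 0.114] left10 [-0.    -0.167  0.006] up10 [ 0.114 -0.005 -0.122]
```

View pics/wrist_13.png

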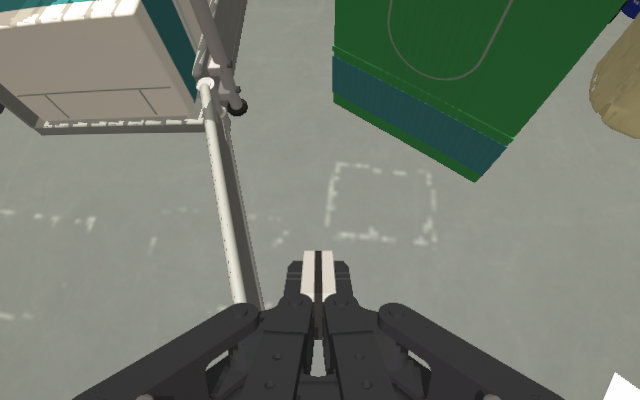

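View pics/scene_13.png

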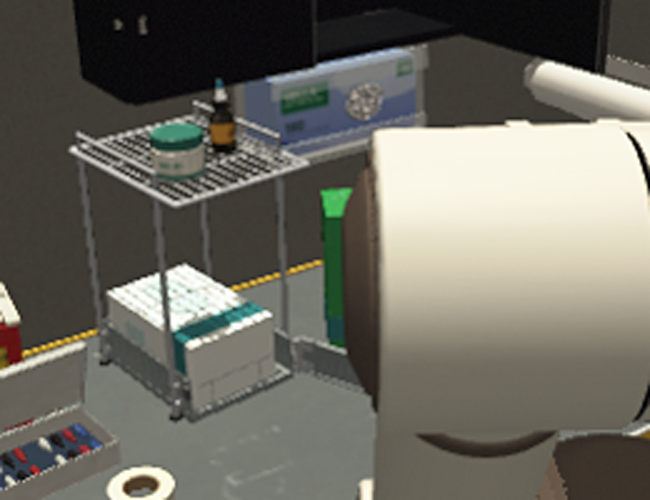

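Emit:
{"method": "arm_command", "body": {"motion": [[0, [0, -0.28, 0], [0, 0, 0]], [0, [0, -0.28, 0], [0, 0, 0]], [0, [0, -0.27, 0], [0, 0, 0]], [0, [0, -0.33, 0], [0, 0, 0]], [0, [0, -0.33, 0], [0, 0, 0]], [0, [0.07, -0.22, 0.06], [0, 0, 0]], [0, [0.07, -0.22, 0.06], [0, 0, 0]], [0, [0.07, -0.22, 0.06], [0, 0, 0]], [0, [0, 0, 0], [0, 0, 0]]]}}

```text
time: 14.62
ee_pos: [0.5002, -0.0413, 0.0503]
tcp_rot: [-177.9, -43.4, 5.5]
wrist_force: [-0.1, 0.3, -0.6]
opening: -0.0001
```

```bash
python3 st.py 14 wrist
```

```text
14.625 [-12.944 -44.04  -58.719  33.931  14.586 166.25 ] [-93.3 -20.4  50.3] [-177.921  -43.404    5.514] F [-0.145  0.314 -0.582]
fwd10 [0.121 0.004 0.114] left10 [ 0.    -0.167  0.006] up10 [ 0.115 -0.004 -0.121]
```

View pics/wrist_14.png

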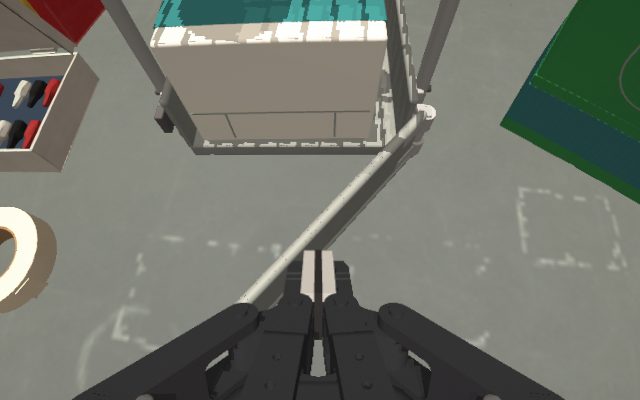

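Emit:
{"method": "arm_command", "body": {"motion": [[0, [0.08, -0.17, 0.19], [0, 0, 0]], [0, [0.136, -0.17, 0.127], [0, 0, 0]], [0, [0.136, -0.17, 0.127], [0, 0, 0]], [0, [0.1, -0.07, 0.093], [0, 0, 0]], [0, [0.1, -0.07, 0.093], [0, 0, 0]], [0, [0.1, -0.06, 0.093], [0, 0, 0]], [0, [0, 0, 0], [0, 0, 0]]]}}

```text
time: 15.55
ee_pos: [0.5525, 0.0073, 0.0448]
tcp_rot: [-177.9, -43.3, 5.4]
wrist_force: [-0.5, 0.8, -0.5]
opening: 0.0001
```

```bash
python3 st.py 15 wrist
```

```text
15.55 [ -3.442 -34.212 -54.854  26.68    8.152 173.531] [-36.6  23.   44.8] [-177.858  -43.26     5.367] F [-0.458  0.766 -0.482]
fwd10 [0.121 0.004 0.114] left10 [-0.    -0.167  0.006] up10 [ 0.114 -0.005 -0.121]
```

View pics/wrist_15.png

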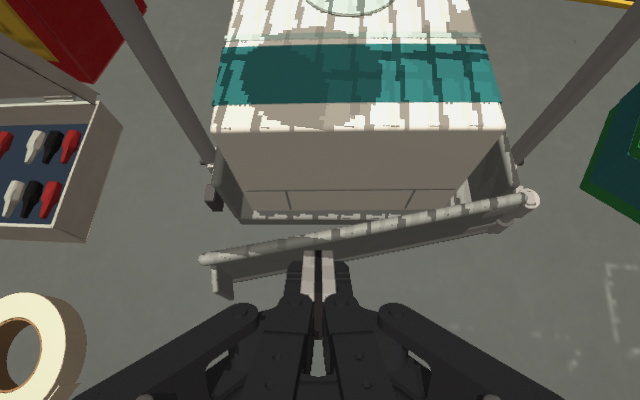

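Emit:
{"method": "arm_command", "body": {"motion": [[0, [0.06, 0, 0.057], [0, 0, 0]], [0, [0.06, 0, 0.057], [0, 0, 0]], [0, [0.06, 0, 0.057], [0, 0, 0]], [0, [0.024, 0, 0.023], [0, 0, 0]], [0, [0, 0, 0], [0, 0, 0]]]}}

```text
time: 16.23
ee_pos: [0.569, 0.0091, 0.0447]
tcp_rot: [-177.9, -43.3, 5.4]
wrist_force: [-0.2, -0.0, 0.6]
opening: -0.0004
```

Emit:
{"method": "arm_command", "body": {"motion": [[0, [0.024, 0, 0.023], [0, 0, 0]], [0, [0, 0, 0], [0, 0, 0]]]}}

```text
time: 16.48
ee_pos: [0.571, 0.0093, 0.0448]
tcp_rot: [-177.9, -43.3, 5.3]
wrist_force: [0.1, -0.5, 0.1]
opening: 0.0
```

```bash
python3 st.py 16 wrist
```

```text
16.475 [ -2.948 -30.541 -52.874  24.917   7.797 173.914] [-18.   23.2  44.8] [-177.867  -43.278    5.348] F [ 0.066 -0.457  0.071]
fwd10 [0.121 0.004 0.114] left10 [-0.    -0.167  0.006] up10 [ 0.114 -0.005 -0.121]
```

View pics/wrist_16.png

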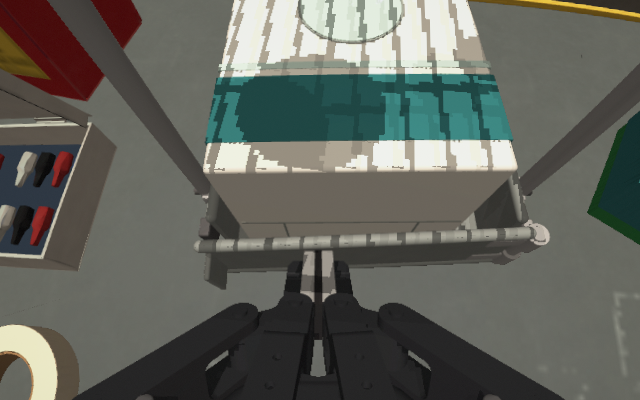

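Nearly shut; creeping to the stop.

Emit:
{"method": "arm_command", "body": {"motion": [[0, [0.024, 0, 0.023], [0, 0, 0]], [0, [0, 0, 0], [0, 0, 0]]]}}

```text
time: 16.77
ee_pos: [0.573, 0.0095, 0.0448]
tcp_rot: [-177.9, -43.3, 5.4]
wrist_force: [-0.0, -0.6, 0.2]
opening: -0.0001
```

Emit:
{"method": "arm_command", "body": {"motion": [[0, [0.018, 0, 0.017], [0, 0, 0]], [0, [0, 0, 0], [0, 0, 0]]]}}

```text
time: 17.02
ee_pos: [0.5745, 0.0097, 0.0447]
tcp_rot: [-177.9, -43.3, 5.3]
wrist_force: [-0.2, 1.0, -0.3]
opening: 0.0002
```

Emit:
{"method": "arm_command", "body": {"motion": [[0, [0.012, 0, 0.011], [0, 0, 0]], [0, [0, 0, 0], [0, 0, 0]]]}}

```text
time: 17.27
ee_pos: [0.5754, 0.0098, 0.0447]
tcp_rot: [-177.9, -43.3, 5.4]
wrist_force: [0.1, -0.7, -0.3]
opening: 0.0001
```

Emit:
{"method": "arm_command", "body": {"motion": [[0, [0.018, 0, 0.017], [0, 0, 0]], [0, [0, 0, 0], [0, 0, 0]]]}}

```text
time: 17.52
ee_pos: [0.5764, 0.01, 0.0445]
tcp_rot: [-177.9, -43.2, 5.3]
wrist_force: [-13.4, -1.0, 7.7]
opening: 0.0002
```

Emit:
{"method": "arm_command", "body": {"motion": [[0, [0.018, 0, 0.017], [0, 0, 0]], [0, [0, 0, 0], [0, 0, 0]]]}}

```text
time: 17.77
ee_pos: [0.577, 0.01, 0.0441]
tcp_rot: [-177.8, -43.1, 5.3]
wrist_force: [-36.3, -3.5, 20.5]
opening: 0.0
```

```bash
python3 st.py 17 wrist
```

```text
17.775 [ -2.784 -29.211 -52.081  24.539   7.672 174.05 ] [-11.9  23.4  44.1] [-177.834  -43.103    5.304] F [-36.339  -3.458  20.536]
fwd10 [0.122 0.004 0.114] left10 [-0.    -0.167  0.006] up10 [ 0.114 -0.005 -0.122]
```

View pics/wrist_17.png

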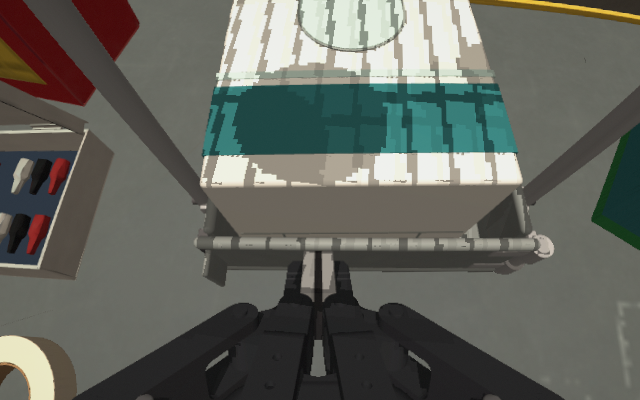

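Emit:
{"method": "arm_command", "body": {"motion": [[0, [-0.12, 0, -0.11], [0, 0, 0]], [0, [-0.36, 0, -0.34], [0, 0, 0]], [0, [-0.3, 0, -0.4], [0, 0, 0]], [0, [0.2, 0, -0.5], [0, 0, 0]], [0, [0.2, 0.5, -0.4], [0, 0, 0]], [0, [0, 0.5, -0.3], [0, 0, 0]], [0, [0, 0.5, 0], [0, 0, 0]], [0, [0, 0, 0], [0, 0, 0]]]}}

```text
time: 18.82
ee_pos: [0.489, -0.095, 0.1163]
tcp_rot: [-177.9, -43.3, 5.2]
wrist_force: [-0.1, -0.4, 0.1]
opening: -0.0001
```

```bash
python3 st.py 18 wrist scene top
```

```text
18.825 [-22.615 -43.654 -50.734  43.937  20.619 158.74 ] [-109.6  -72.7  116.3] [-177.874  -43.277    5.169] F [-0.059 -0.352  0.143]
fwd10 [0.121 0.003 0.114] left10 [-0.001 -0.167  0.006] up10 [ 0.114 -0.005 -0.121]
```

View pics/wrist_18.png

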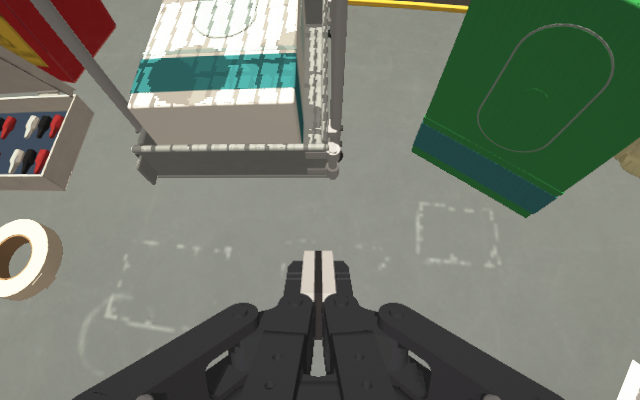

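View pics/scene_18.png

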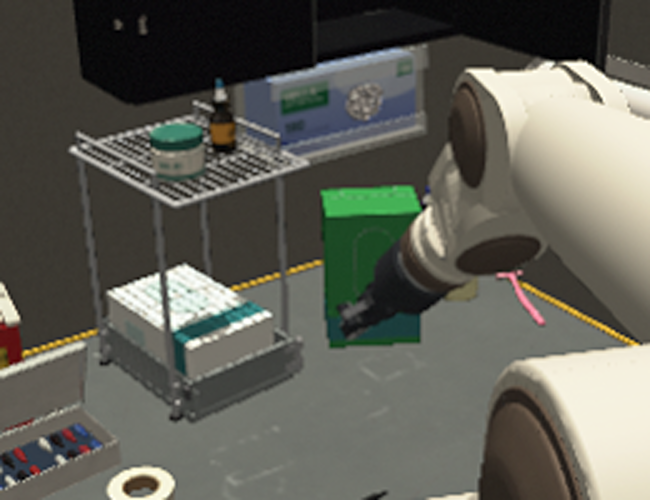

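View pics/top_18.png

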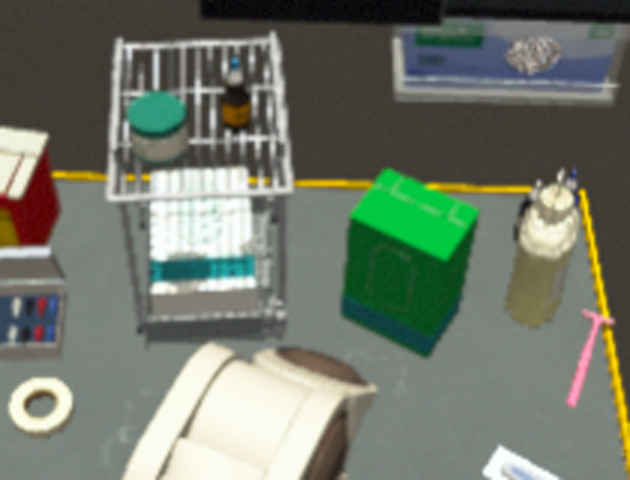

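```bash
python3 - <<'E'
from h import *
c=viewer.calibration("wrist")
a=[rk(onz(c,u,z)) for u,z in [((135,149),.06),((333,148),.06),((130,105),.098),((300,103),.098)]]
print(a); d=a[0]-a[1]; print("gate",np.arctan2(-d[0],d[1]))
d=a[2]-a[3]; print("carton yaw",np.degrees(np.arctan2(-d[0],d[1])))
s0=cv2.imread("pics/scene0.png"); s=viewer.camera("scene")
df=cv2.absdiff(s0,s).max(2); print("jar/ink diff",df[130:175,255:300].max(),"tape diff",df[283:312,238:274].max())
E
```

```text
[array([-6. , 78.6, 60. ]), array([ -5.1, -79. ,  60. ]), array([ 6.6, 65.4, 98. ]), array([  6.6, -56. ,  98. ])]
gate 0.0057105978217035945
carton yaw -0.0
jar/ink diff 30 tape diff 31
```

```bash
python3 - <<'E'
from workcell import bot
print(bot.job_done(), bot.get_obs()['time'])
E
```

```text
the job is handed in; nothing more can be done
the job is handed in; nothing more can be done
```

The glove carton lies on its back in the bay, oval up and pushed home, and the gate is shut. I handed the job in at about 19 s of the 56 s; no verdict is reported.

**What I did:** I slid the carton square to the sill with the open fingers and tipped it back over the sill. I then pushed its foot end until it met the back stop, at about 17 N on the wrist against the 30 N limit. Last, I swung the gate round with the closed fingers to its hard stop, where the wrist read about 42 N, and drew the arm clear.

**Last checks:**
- **Carton:** the foot measures about 6.6 mm inside the mouth, which is 0.6 mm past the 6 mm possible and within the calibration error. The middle line is about 5 mm off the bay's, with yaw about 0°.
- **Gate:** it measures about 0.006 rad from shut.
- **Robot:** the wrist force is about zero and the arm touches nothing.
- **Jar, ink and tape:** the scene picture matches the one from the start up to a pixel difference of about 30 of 255, which I took as image noise.
- **Wash bottle:** I only judged it by eye in the top view, where it looks unmoved.

**Odd point:** early on, a row limited by the arm's joint range carried the fingers further forward and to the right than I meant, close to the carton. The force stayed near zero, and I re-centred before pushing.

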